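# Dock the speaker puck behind the soundbar

### The job

Put the black speaker puck back on charge: slide it along the console top, through the narrow gap between the soundbar and the silver amplifier, and on until it sits fully home in the white charging cradle behind them. Push it gently with the fingertips, keeping it flat on the wood (do not lift or tip it, and do not ram the equipment), and leave everything else where it stands.

Things in the scene. Friction and masses are not known exactly. Their poses are not given: they have to be found in the camera images.
- speaker: The thing to push: a loose round black aluminium speaker puck with a grey fabric top, 90 mm in diameter, 42 mm high, about 0.35 kg, standing flat on the console. Origin at the centre of its underside; z up; its heading does not matter. It slides with plain friction and stops when no longer pushed.
- soundbar: Fixed charcoal soundbar with a grey fabric front, on the left of the gap: 360 mm long, 88 mm deep, top 52 mm above the console, edges rounded 7 mm. Origin at console height under the middle of the depth of its right-hand end face, which is the left wall of the gap. Its x axis points along the gap, away from the robot; its body runs 360 mm along +y; front at x = -44 mm, back at x = +44 mm.
- amplifier: Fixed silver stereo amplifier with a volume knob, on the right of the gap: 190 mm wide, 88 mm deep, top 50 mm above the console, edges rounded 5 mm. Origin at console height under the middle of the depth of its left-hand end face, which is the right wall of the gap; the axes are parallel to the soundbar's; its body runs 190 mm along -y. The gap between soundbar and amplifier is 95 to 98 mm wide and 88 mm long.
- cradle: Fixed white charging cradle behind the gap: a crescent 22 mm high, open towards the gap, whose inner curve (46 mm radius, 58 degrees to each side) takes the rim of the puck; about 100 mm wide, a block behind the curve ends 77 mm beyond the origin. Origin on the console where the centre of the seated puck belongs, in line with the middle of the gap and 102 mm beyond the gap's own middle; x axis along the gap, away from the robot.
- bowl: Bystander, loose: blue glass bowl, 116 mm across, 48 mm high. Origin at the centre of its underside.
- bell: Bystander, loose: brass-tone bell ornament, 49 mm across, 59 mm high. Origin at the centre of its underside.
- lotion: Bystander, loose: hand-lotion bottle with a closed white push pump, 58 mm across, 151 mm high, its spout reaching 42 mm out towards its own -x. Origin at the centre of its underside.
- controller: Bystander, loose: white plastic game controller with two grips, about 106 mm by 157 mm, 51 mm high. Origin at console height under its middle; grips towards its own -x.
- remote: Bystander, loose: black remote control, 165 mm by 42 mm by 17 mm, long along its x. Origin at the centre of its underside.
Things that resemble listed ones, but are neither listed nor needed, are in the scene too. Several things look just like the speaker: the one meant starts farthest to the robot's left. Of the things that look like the cradle, take the one that is farthest from the robot's base at the start.

How it is judged (in metres and radians):
On the way:
1. the puck slides through the gap between soundbar and amplifier, flat on the console (x of speaker in the frame of soundbar between -0.035 and 0.035 m and y of speaker in the frame of soundbar below -0.035 m and y of speaker in the frame of amplifier above 0.035 m and height (world z) of speaker below 0.006 m), for 0.1 s.
At the end, for the whole second after the job is handed in: The puck rests flat on the console, seated in the cradle with its centre within 5 mm of the cradle's origin, having come through the gap; the bowl, bell, lotion, controller and remote are within 15 mm of where they began (horizontal distance between speaker and cradle below 0.005 m and height (world z) of speaker below 0.003 m and angle between speaker's own z axis and vertical below 0.05 rad and linear speed of speaker below 0.01 m/s and not (distance of bowl from where it was at the start of the episode above 0.015 m) and not (distance of bell from where it was at the start of the episode above 0.015 m) and not (distance of lotion from where it was at the start of the episode above 0.015 m) and not (distance of controller from where it was at the start of the episode above 0.015 m) and not (distance of remote from where it was at the start of the episode above 0.015 m)); the robot touches nothing.
It fails at once if the puck is lifted (more than 6 mm) or tipped (more than 0.15 rad) (height (world z) of speaker above 0.006 m or angle between speaker's own z axis and vertical above 0.15 rad).
It fails at once if the puck is rammed: pressed against the soundbar, the amplifier or the cradle with more than 40 N (contact force between speaker and soundbar above 40 N or contact force between speaker and amplifier above 40 N or contact force between speaker and cradle above 40 N).
It fails at once if the robot presses on the soundbar, the amplifier or the cradle with more than 25 N (contact force between any of the arm, the fingers and soundbar above 25 N or contact force between any of the arm, the fingers and amplifier above 25 N or contact force between any of the arm, the fingers and cradle above 25 N).
It fails at once if the bowl, bell, lotion, controller or remote is moved by more than 15 mm (distance of any of bowl, bell, lotion, controller, remote from where it was at the start of the episode above 0.015 m).
It also fails if it takes over 56 s, if anything falls off the work surface, if the arm or the gripper's body presses on something with over 40 N, if the wrist force passes 120 N, or if a joint passes its speed limit or range.

### The arm

A 6-joint arm with a two-finger parallel gripper is mounted at the origin on the work surface. World frame = base frame: x ahead of the robot, y to its left, z up, the work surface at z = 0. Lengths are in mm, angles in rad, forces in N, time in s.
With the tool pointing down it reaches from about 300 to 775 mm from the base axis. Payload 14.6 kg.
Tool frame: the origin (TCP) lies on the centre line of the jaws, within the pads' length; the fingertips stand 19 mm ahead of it and the grasp point (between the pads) is the TCP (bot.tip_reach is the distance from the TCP to the fingertips, in mm); y points along the fingers, x is the direction in which the jaws open and shut, and the axes are right-handed (so a half turn about y gives the same grasp; the last joint's range is limited). The gripper opens to 85 mm and grips with 20 to 120 N. Pads are 22 mm wide; open, the fingers measure 114 mm over their backs; the gripper's body (76 mm by 85 mm) begins 54 mm behind the grasp point. The pads swing forward as they close: fully open they stand 13 mm farther back than shut.
Start: joints at [-1.415, 0.3, 1.521, -0, 1.321, -0.067], TCP at [121.522, -536.397, 250.281] pointing down, gripper open.
Joint ranges: [-3.03, 3.03], [-0.79, 2.21], [0.23, 2.52], [-1.04, 4.18], [0, 3.07], [-2.55, 2.55]. Speed limits (rad/s): [2.22, 2.22, 2.57, 3.14, 3.14, 3.14].

### API

Orientations are given as a unit quaternion [w, x, y, z].
In Python, from rig import bot gives the robot as it stands. Calls block until the motion is done:
- bot.move_to(position, orientation): joint-space move of the TCP to a pose.
- bot.servo_line(position, attitude=None, speed=150, until_force=None): straight line of the TCP; attitude=None keeps the orientation; speed is the mean speed in mm/s. With until_force (N) it stops when the force on the tool has changed by that much, and returns True; else False.
- bot.move_joints(angles): joint-space move.
- bot.move_gripper(opening, grip_force=None): finger opening in mm; grip_force is the grip in N (None keeps the last); returns when the fingers have stopped.
- bot.dwell(seconds).
- bot.ik(position, orientation): joint angles nearest the present ones, or None.
- bot.read_state(): the state.
- bot.read_camera(name): name is "scene" or "top" or "wrist"; returns a dict with "image" (480x640x3 uint8, blue, green, red), "depth" (480x640 float32, mm along the optical axis (not along the pixel's ray), 0 where there is no reading), "fovy" (degrees; the focal length in pixels is half the picture's height over the tangent of half this angle, whatever the lens; pixels are square), "cx", "cy" (the principal point, pixels), "eye" and "attitude" of the camera in the world; the wrist camera has in their place "mount" (4x4, takes a point from camera to tool coordinates, whose origin is the TCP and whose axes are the tool frame's). Camera axes: x right, y down, z forward; pixel columns grow to the right and rows downward; lengths in mm; the calibration is good to about 2 mm. A picture is of the moment at which its call begins: read the wrist's pose just before it.
A pose or a line that the arm cannot do raises bot.MotionError and nothing moves.
- bot.finish_job(): hands the job in, once; it reports no verdict.
The state is a dict: "clock": time; "joint_positions": joint angles; "qvel": joint speeds; "effort": joint torques, N m; "ee_pos": TCP position; "tool_rot": TCP orientation; "ft_force": force on the tool from outside, world axes, zero at the start; "moment": the same for the moment, N m; "grip_width": finger opening in mm.
Only numpy, scipy, OpenCV 4.12 (cv2) and the standard library are available. Lean on these libraries where they do the work, as an engineer would, in place of code of your own. Each camera call takes 0.05 s, during which the arm holds its last target.

## Working session

There is one attempt and no reset: what is moved stays moved. The work goes in short steps, each a Python script; the robot and the scene stay as the last script left them, time stands still between calls to the robot, and variables do not carry over. Pictures are saved under pics/ and viewed, and the job is handed in when it is done.

```bash
ls; mkdir -p pics
python3 - <<'E'
from rig import bot
import cv2
print(bot.read_state())
for n in ("scene","top","wrist"):
    c=bot.read_camera(n); cv2.imwrite(f"pics/{n}0.png",c["image"])
    print(n,{k:v for k,v in c.items() if k not in("image","depth")}, (c["depth"]>0).mean())
    import numpy as np; np.savez(f"{n}0.npz",**c)
E
```

```text
pics
{'clock': 0.0, 'joint_positions': array([-1.41458085e+00,  3.00472621e-01,  1.52162075e+00, -4.86741669e-06,
        1.32069678e+00, -6.65932988e-02]), 'qvel': array([ 1.79966248e-04,  7.77491236e-04, -7.45462841e-04, -3.61447338e-04,
       -4.72532620e-05, -9.94568268e-04]), 'effort': array([-4.11499823e-04, -5.43499446e+01, -3.61794162e+01, -1.40317193e-04,
        4.04007427e-03,  6.17839305e-05]), 'ee_pos': array([ 121.49794001, -536.18116273,  249.70368672]), 'tool_rot': array([ 0.55277212, -0.55220325,  0.44162662, -0.44099941]), 'ft_force': array([0.50862859, 0.54810008, 0.34164608]), 'moment': array([-0.00225142, -0.00657966, -0.02232725]), 'grip_width': 85.57409280718436}
scene {'fovy': 48.452005902816865, 'cx': 319.38500369517357, 'cy': 245.09729264604962, 'eye': array([1398.54340553, -226.25025881,  919.95224794]), 'attitude': array([-0.30222064,  0.67811208,  0.61689959, -0.2612692 ])} 0.9961555989583334
top {'fovy': 55.52243325031942, 'cx': 316.268638264233, 'cy': 242.42857501292843, 'eye': array([ 311.78343216, -125.30809374, 1337.98057823]), 'attitude': array([ 0.04915526, -0.7023716 ,  0.70935168, -0.03283424])} 0.9959895833333333
wrist {'fovy': 62.45999025940248, 'cx': 317.95329172995173, 'cy': 239.68450681664618, 'mount': array([[ 9.99998987e-01, -1.40917698e-03, -2.02930687e-04,
        -1.14323174e-01],
       [-2.13765722e-04, -2.89533699e-01,  9.57167797e-01,
        -1.23142145e+02],
       [-1.40757410e-03, -9.57166783e-01, -2.89533707e-01,
         7.35273571e+01],
       [ 0.00000000e+00,  0.00000000e+00,  0.00000000e+00,
         1.00000000e+00]])} 0.996015625
```

View pics/top0.png

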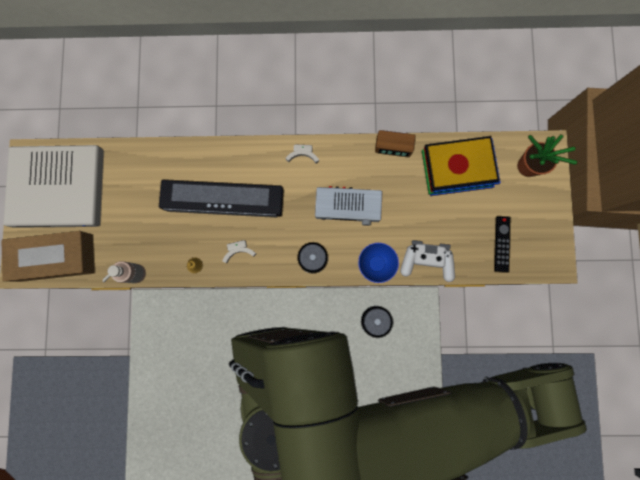

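View pics/scene0.png

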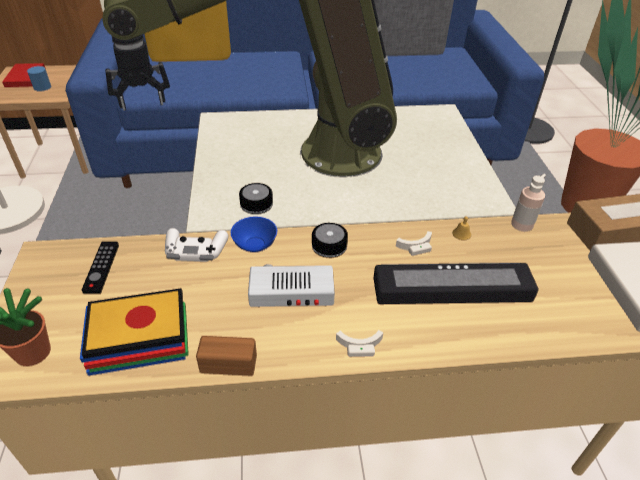

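View pics/wrist0.png

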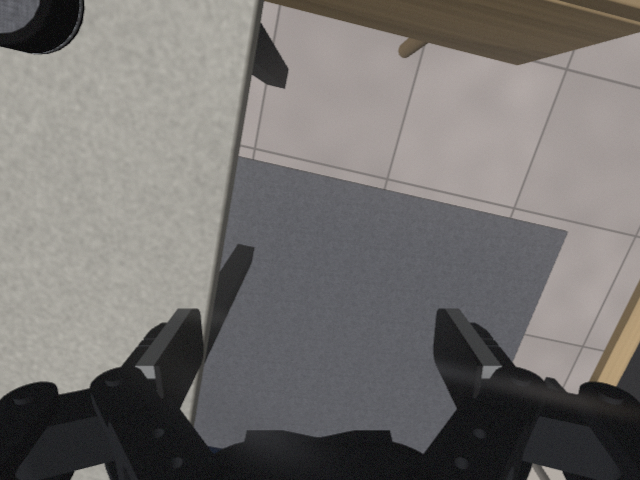

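The top view (robot's left is image left) shows:
- **Target puck:** (312,257). The look-alike is at (377,321).
- **Soundbar:** right end at about (283,200).
- **Amplifier:** left end at about (316,203).
- **Far cradle:** (302,153). The near decoy is at (239,250).

Next I'll measure these.

```bash
cat > h.py <<'E'
import numpy as np, cv2
from scipy.spatial.transform import Rotation as R
def K(c):
    f=240/np.tan(np.radians(float(c["fovy"]))/2); return f,float(c["cx"]),float(c["cy"])
def pose(c,st=None):
    if "eye" in c:
        q=np.array(c["attitude"]); return R.from_quat(q[[1,2,3,0]]).as_matrix(), np.array(c["eye"])
    q=np.array(st["tool_rot"]); Rt=R.from_quat(q[[1,2,3,0]]).as_matrix(); M=np.array(c["mount"])
    return Rt@M[:3,:3], np.array(st["ee_pos"])+Rt@M[:3,3]
def ray(c,uv,z,st=None):
    uv=np.atleast_2d(np.asarray(uv,float)); f,cx,cy=K(c); Rm,e=pose(c,st)
    d=np.c_[(uv[:,0]-cx)/f,(uv[:,1]-cy)/f,np.ones(len(uv))]@Rm.T
    return e+d*((z-e[2])/d[:,2])[:,None]
def cloud(c,st=None):
    f,cx,cy=K(c); Rm,e=pose(c,st); v,u=np.mgrid[0:480,0:640]; D=np.asarray(c["depth"])
    P=np.stack([(u-cx)/f*D,(v-cy)/f*D,D],-1); return P@Rm.T+e
E
python3 - <<'E'
from h import *
c=np.load("top0.npz"); im=c["image"]
P=cloud(c)
for n,(u,v) in dict(table=(300,230),table2=(450,215),mat=(200,320),puck=(312,257),puck2=(377,321),bar=(230,193),amp=(350,215),cr=(302,146)).items(): print(n,P[v,u].round(1))
s=im[120:300,180:400]
cv2.imwrite("pics/topc.png",cv2.resize(s,None,fx=3.6,fy=3.3,interpolation=cv2.INTER_CUBIC))
# height map masks
H=P[:,:,2]
print(np.median(H[140:280,110:500]))
m=(np.clip(H/60,0,1)*255).astype(np.uint8)[120:300,180:400]
cv2.imwrite("pics/toph.png",cv2.resize(m,None,fx=3.6,fy=3.3,interpolation=0))
c=np.load("scene0.npz"); P2=cloud(c)
for n,(u,v) in dict(table=(350,305),puck=(329,233),bar=(450,280),amp=(290,280),t2=(200,250)).items(): print(n,P2[v,u].round(1))
s=c["image"][210:370,230:430]
cv2.imwrite("pics/scenec.png",cv2.resize(s,None,fx=3.6,fy=3.6,interpolation=cv2.INTER_CUBIC))
E
```

```text
table [504.6 -47.4   6.5]
table2 [ 545.3 -491.4   -1.2]
mat [244.  246.5  -2.1]
puck [421.2 -83.5  42.8]
puck2 [ 240.1 -263.6   46.4]
bar [608.9 152.3  50.2]
amp [ 540.  -193.4   49.4]
cr [756.8 -55.2  17.5]
0.5861890105143175
table [619.1 -59.2  -0.7]
puck [417.3 -84.9  40.6]
bar [607.9 167.3  49.5]
amp [ 577.3 -191.6   49.4]
t2 [ 445.2 -400.    33.5]
```

View pics/topc.png

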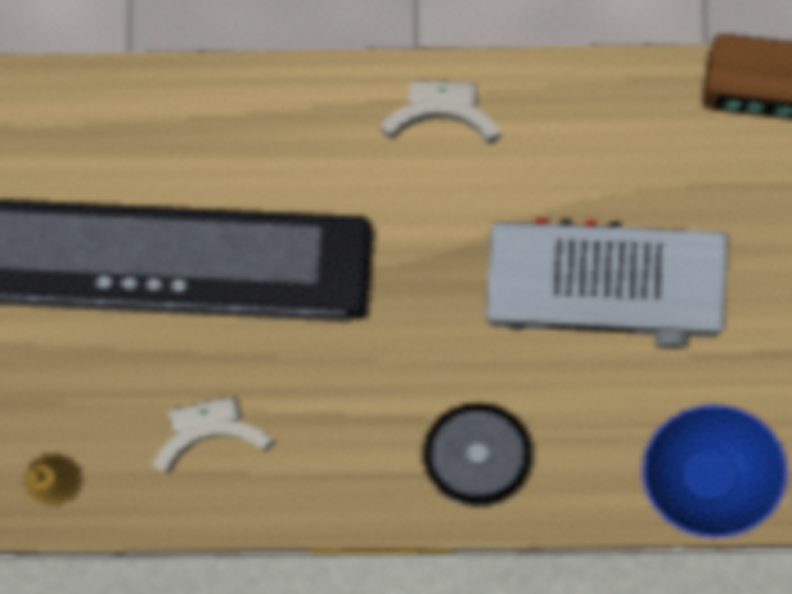

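View pics/scenec.png

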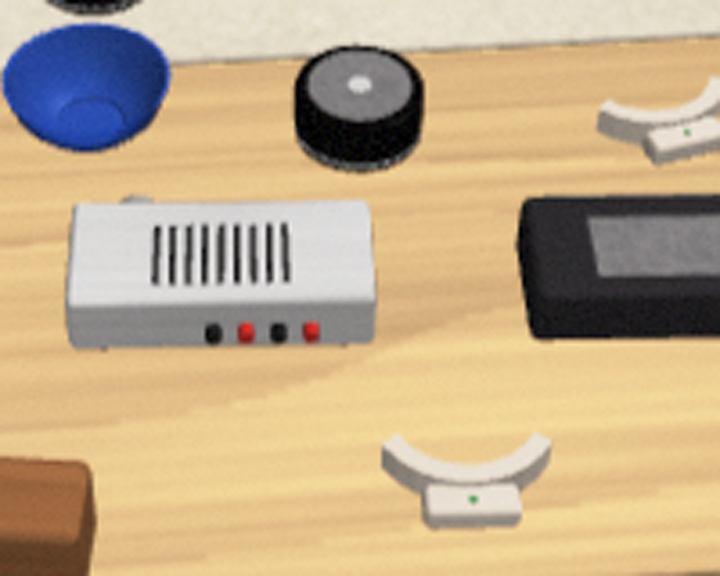

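View pics/toph.png

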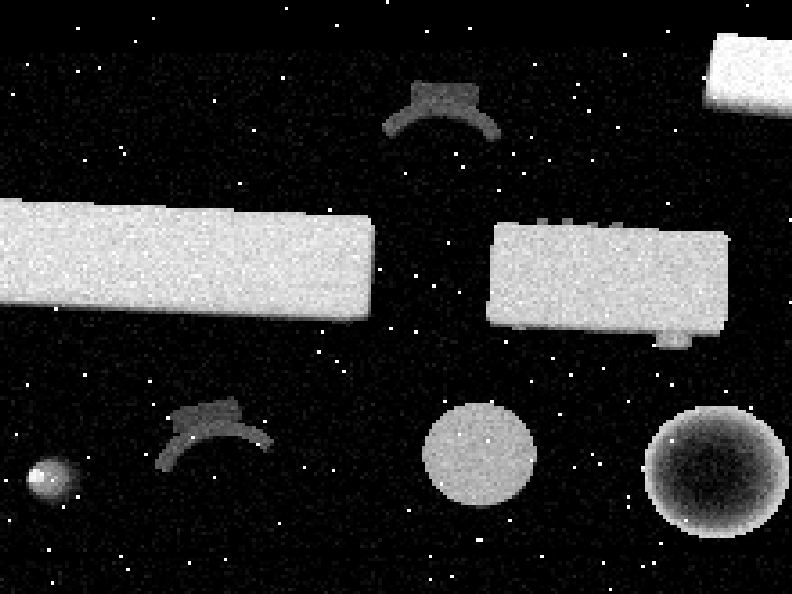

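Run:
```python
from h import *
from scipy.optimize import least_squares
def circ(p,r=None):
    f=(lambda a:np.hypot(p[:,0]-a[0],p[:,1]-a[1])-(a[2] if r is None else r))
    return least_squares(f,[*p.mean(0),45],loss="soft_l1",f_scale=1).x
for name in("top","scene"):
    c=np.load(name+"0.npz"); c={k:c[k] for k in c.files}
    c["depth"]=cv2.medianBlur(c["depth"],5); P=cloud(c); X,Y,Z=P[...,0],P[...,1],P[...,2]
    print("==",name)
    def comp(cond,zt):
        m=cond.astype(np.uint8); n,l,s,ce=cv2.connectedComponentsWithStats(m)
        k=1+np.argmax(s[1:,4]); m=(l==k).astype(np.uint8)
        ct=max(cv2.findContours(m,0,cv2.CHAIN_APPROX_NONE)[0],key=len)[:,0]
        return m,ct
    # tops, near-flat band, contour cast at top height
    for n,box,zt in(("bar",(500,660,-20,400),52),("amp",(480,650,-320,-70),50)):
        m,ct=comp((X>box[0])&(X<box[1])&(Y>box[2])&(Y<box[3])&(Z>zt-6),zt)
        w=ray(c,ct,zt)[:,:2].astype(np.float32); r=cv2.minAreaRect(w); b=cv2.boxPoints(r)
        print(n,"c",np.round(r[0],1),"size",np.round(r[1],1),"ang",round(r[2],2),"corners",b.round(1).tolist())
    m,ct=comp((X>360)&(X<480)&(Y>-145)&(Y<-20)&(Z>36),42)
    w=ray(c,ct,42)[:,:2]; print("puck",circ(w).round(1), "medZ",np.median(Z[m>0]))
    m,ct=comp((X>690)&(X<830)&(Y>-130)&(Y<40)&(Z>10),22)
    w=ray(c,ct,22)[:,:2]; print("cradle",w.min(0).round(1),w.max(0).round(1),cv2.minAreaRect(w.astype(np.float32)), "Z90",np.percentile(Z[m>0],[50,90]))
    np.save(name+"_cr.npy",w)
```

```text
== top
bar c [597.5 180.1] size [356.3  88.1] ang 86.26 corners [[541.9000244140625, 5.199999809265137], [629.7999877929688, -0.6000000238418579], [653.0, 355.0], [565.0999755859375, 360.70001220703125]]
amp c [ 574.2 -189.3] size [188.5  87.5] ang 86.64 corners [[525.0999755859375, -280.79998779296875], [612.4000244140625, -285.8999938964844], [623.4000244140625, -97.69999694824219], [536.0999755859375, -92.5999984741211]]
puck [421.4 -84.8  43. ] medZ 41.4869343657341
cradle [ 708.6 -102.8] [758.7  -7.6] ((735.002685546875, -56.1466064453125), (95.30257415771484, 48.346649169921875), 87.00265502929688) Z90 [18.41286542 20.70336266]
== scene
bar c [603.  179.2] size [357.6  90. ] ang 86.15 corners [[546.0999755859375, 3.799999952316284], [635.9000244140625, -2.200000047683716], [659.9000244140625, 354.6000061035156], [570.0999755859375, 360.70001220703125]]
amp c [ 578.8 -189.5] size [188.6  90.3] ang 86.27 corners [[527.5999755859375, -280.6000061035156], [617.7000122070312, -286.5], [630.0, -98.30000305175781], [539.9000244140625, -92.4000015258789]]
puck [425.3 -84.6  44.5] medZ 42.27407536573014
cradle [ 710.  -105.1] [771.5  -7.2] ((741.3602905273438, -57.255313873291016), (97.64310455322266, 57.8675651550293), 86.69104766845703) Z90 [18.71967996 22.38135383]
```

Two independent checks agree. The gap middle is about (582.8, −46.4) with its axis at −3.65°, which puts the cradle origin at (684.6, −52.9). The cradle's own outline gives (684.7, −52.9). Next I'll approach behind the puck with the fingers part-open as a two-point cup.

```bash
cat >> h.py <<'E'
A=np.radians(-3.65); G=np.array([582.8,-46.4]); d=np.array([np.cos(A),np.sin(A)]); n=np.array([-d[1],d[0]])
def W(s,l): return G+s*d+l*n
def SL(p): q=np.asarray(p)[:2]-G; return q@d,q@n
D=51.5; ZT=31.
def quat(a):
    c,s=np.cos(a),np.sin(a)
    q=R.from_matrix(np.array([[s,0,c],[-c,0,s],[0,-1,0]])).as_quat(); return q[[3,0,1,2]]
def tcp(pc,a,back=0,z=ZT):
    h=np.array([np.cos(a),np.sin(a)]); p=pc-(D+back)*h; return [p[0],p[1],z]
E
python3 - <<'E'
from h import *
from rig import bot
p0=np.array([421.4,-84.8]); print("puck sl",SL(p0))
t=W(-106,0); h=np.arctan2(*(t-p0)[::-1]); print("heading deg",np.degrees(h),t)
for q in [tcp(p0,h,25,160),tcp(p0,h,25),tcp(t,h),tcp(t,A),tcp(W(0,0),A),tcp(W(103,0),A)]:
    print(np.round(q,1), bot.ik(q,quat(h if q[1]<-95 else A)))
bot.move_to(tcp(p0,h,25,160),quat(h)); bot.move_gripper(40)
bot.servo_line(tcp(p0,h,25),speed=120)
s=bot.read_state(); print(s["clock"],s["ee_pos"],s["grip_width"],s["ft_force"])
c=bot.read_camera("wrist"); cv2.imwrite("pics/w1.png",c["image"]); c2=bot.read_camera("scene"); cv2.imwrite("pics/s1.png",c2["image"])
np.savez("w1.npz",**c,ee_pos=s["ee_pos"],tool_rot=s["tool_rot"])
E
```

```text
puck sl (np.float64(-158.62800948637158), np.float64(-48.597063763066984))
heading deg 39.06959450776094 [477.01501534 -39.65188756]
[ 362. -133.  160.] [-4.47167420e-01  3.98488945e-02  2.05479904e+00 -4.44089210e-16
  1.04694472e+00  4.41735845e-01]
[ 362. -133.   31.] [-4.47167420e-01  3.05211801e-01  2.13785907e+00 -4.44089210e-16
  6.98521787e-01  4.41735845e-01]
[437.  -72.1  31. ] [-2.46251192e-01  4.01448728e-01  1.98856271e+00 -4.44089210e-16
  7.51581214e-01  1.38824965e+00]
[425.6 -36.4  31. ] [-1.71037759e-01  3.75190311e-01  2.03027428e+00 -4.44089210e-16
  7.36128062e-01  1.46346309e+00]
[531.4 -43.1  31. ] [-1.49671242e-01  5.51569561e-01  1.73880339e+00 -4.44089210e-16
  8.51219698e-01  1.48482960e+00]
[634.2 -49.7  31. ] [-1.35740013e-01  7.32091032e-01  1.42000955e+00 -4.44089210e-16
  9.89492073e-01  1.49876083e+00]
3.625 [ 362.28351442 -133.14028089   31.4660858 ] 39.826579109572904 [ 0.26005756 -0.41412212 -0.93700729]
```

View pics/w1.png

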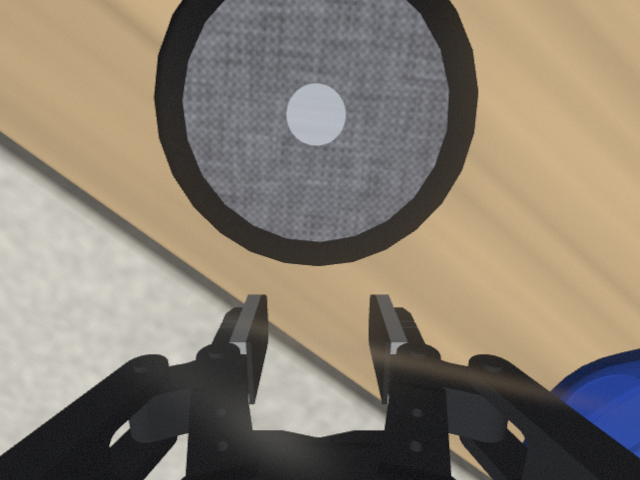

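View pics/s1.png

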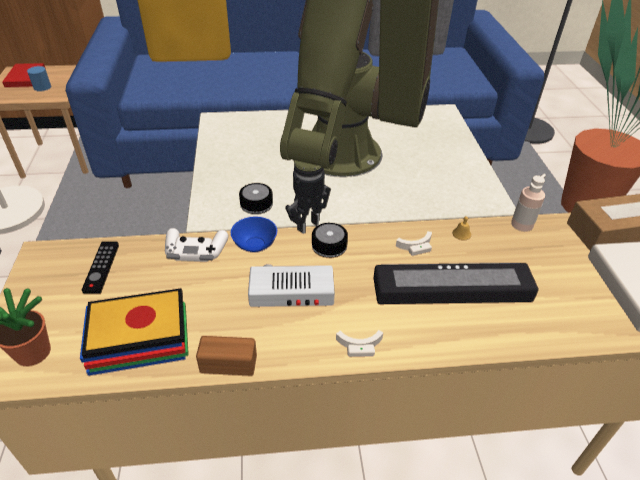

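The wrist view shows the puck centred ahead of the cup (dot at (316,114)), with the pads symmetric at x≈257 and 382. The outer knuckles look wide, so I'll check their height and width before going into the gap.

Run:
```python
from h import *
c=dict(np.load("w1.npz")); st=c; im=c["image"]
c["depth"]=cv2.medianBlur(c["depth"],5)
P=cloud(c,st); q=c["tool_rot"]; Rt=R.from_quat(q[[1,2,3,0]]).as_matrix()
T=(P-c["ee_pos"])@Rt
g=im[...,0].astype(int); m=(g>150)&(np.hypot(*np.mgrid[-114:366,-316:324])<40)
v,u=np.nonzero(m); print("dot",u.mean(),v.mean(),ray(c,[[u.mean(),v.mean()]],42,st))
for u,v in [(257,300),(382,300),(150,365),(490,365),(208,355),(140,410),(60,430)]:
    print((u,v),"tool xyz",T[v,u].round(1),"z world",P[v,u,2].round(1))
k=(P[...,2]<56)&(np.abs(T[...,2])<15)&(np.mgrid[:480,:640][0]>285)&(P[...,2]>5)
print("robot pts below z56: x range",np.percentile(T[...,0][k],[1,99]),k.sum())
```

```text
dot 315.6582451348583 113.99863434619324 [[420.03367486 -85.01071015  42.        ]]
(257, 300) tool xyz [-22.7   9.1  10.6] z world 22.4
(382, 300) tool xyz [23.1  9.2 10.4] z world 22.3
(150, 365) tool xyz [-44.3 -33.6  12.4] z world 65.0
(490, 365) tool xyz [ 44.2 -34.4  12.8] z world 65.9
(208, 355) tool xyz [-30.7 -28.   11.8] z world 59.5
(140, 410) tool xyz [-45.9 -38.9   2.8] z world 70.4
(60, 430) tool xyz [-54.4 -55.4  11.6] z world 86.8
robot pts below z56: x range [-33.62751616 113.93375776] 8426
```

The puck position from the wrist, (420.0, −85.0), agrees with the top view. The knuckles sit at z≥57, so I'll raise the TCP to 35 for clearance over the 52 mm equipment. Next is the diagonal push, then rotating the cup around the puck.

```bash
sed -i 's/ZT=31./ZT=35./' h.py
python3 - <<'E'
from h import *
from rig import bot
p0=np.array([420.5,-84.9]); t=W(-106,0); h=np.arctan2(*(t-p0)[::-1])
bot.servo_line(tcp(p0,h,25),quat(h),speed=60)
bot.servo_line(tcp(p0,h,3),quat(h),speed=60)
r=bot.servo_line(tcp(t,h),quat(h),speed=40,until_force=15); print("forced",r)
bot.dwell(0.2)
s=bot.read_state(); print(s["clock"],s["ee_pos"],s["ft_force"])
c=bot.read_camera("wrist"); cv2.imwrite("pics/w2.png",c["image"])
np.savez("w2.npz",**c,ee_pos=s["ee_pos"],tool_rot=s["tool_rot"])
g=cv2.inRange(c["image"],(150,150,150),(255,255,255));
E
```

```text
forced False
6.725 [436.77370665 -71.86140229  34.98911888] [-2.30012405 -1.50058435  0.50167614]
```

View pics/w2.png

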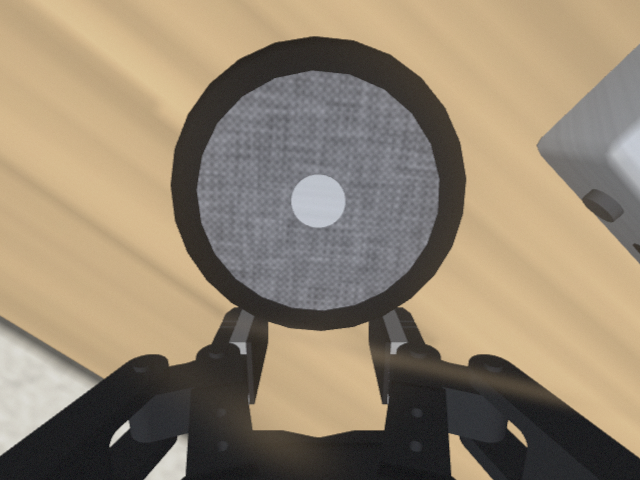

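The puck sits cupped symmetrically (dot at (318,201)), with the amplifier's corner at the right, about (540,147). Next I'll calibrate D from the dot, rotate the cup around the puck to the gap heading, then look again.

```bash
cat >> h.py <<'E'
def dot(c,st):
    im=c["image"]; m=cv2.inRange(im,(165,165,165),(255,255,255)); 
    m[:, :250]=0; m[:,390:]=0; m[290:]=0
    nn,l,s,ce=cv2.connectedComponentsWithStats(m)
    best=[k for k in range(1,nn) if 800<s[k,4]<5000 and abs(s[k,2]-s[k,3])<8]
    k=best[0]; return ce[k], ray(c,[ce[k]],42,st)[0]
E
python3 - <<'E'
from h import *
from rig import bot
c=dict(np.load("w2.npz")); uv,p=dot(c,c); print(uv,p,SL(p),"dist",np.linalg.norm(p[:2]-c["ee_pos"][:2]))
pc=p[:2]; Dm=np.linalg.norm(pc-c["ee_pos"][:2])
import h as H; H.D=Dm
q=c["tool_rot"];z=R.from_quat(q[[1,2,3,0]]).as_matrix()[:,2]; h0=np.arctan2(z[1],z[0])
# back off 3 mm, swing round, 
bot.servo_line(tcp(pc,h0,4),quat(h0),speed=40)
for a in np.linspace(h0,A,6)[1:]:
    bot.servo_line(tcp(pc,a,4),quat(a),speed=60)
s=bot.read_state(); c=bot.read_camera("wrist"); cv2.imwrite("pics/w3.png",c["image"])
np.savez("w3.npz",**c,ee_pos=s["ee_pos"],tool_rot=s["tool_rot"])
uv,p=dot(c,s); print(s["clock"],s["ee_pos"],s["ft_force"],uv,p,SL(p))
E
```

```text
[317.86636771 200.57578475] [476.07433861 -39.89933297  42.        ] (np.float64(-106.92301589598434), np.float64(-0.30682831339310807)) dist 50.65682133223441
8.525 [421.66366258 -36.68031116  35.04544392] [ 0.45723483 -1.10057784 -0.20542656] [318.31834061 187.08864629] [476.14408433 -39.9217943   42.        ] (np.float64(-106.85198172987717), np.float64(-0.32480397388302007))
```

View pics/w3.png

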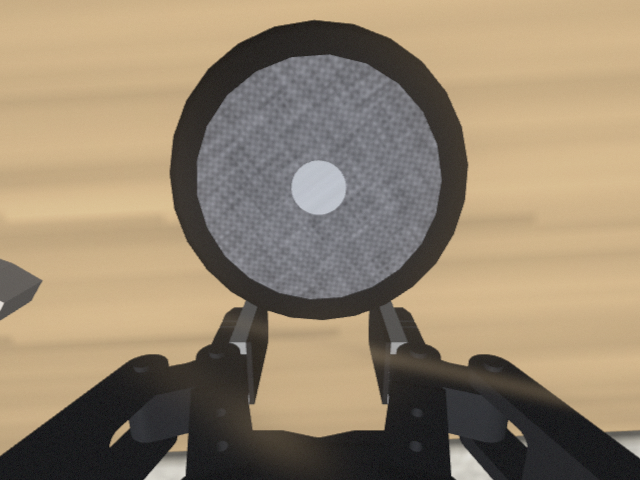

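The puck is at s=−106.9, l=−0.3, lined up with the gap, and the decoy cradle tip is at (40,280) on the left. Clearance is only ±2.5 mm, so I'll take one wrist view of the gap from above to verify its axis.

Run:
```python
from h import *
from rig import bot
pc=np.array([476.1,-39.9])
bot.servo_line(tcp(pc,A,12,35),quat(A),speed=80)
bot.servo_line(tcp(pc,A,12,120),quat(A),speed=150)
x=W(-30,0); bot.move_to([x[0],x[1],290],quat(A)); bot.dwell(0.2)
s=bot.read_state(); c=bot.read_camera("wrist"); cv2.imwrite("pics/w4.png",c["image"])
np.savez("w4.npz",**c,ee_pos=s["ee_pos"],tool_rot=s["tool_rot"]); print(s["clock"],s["ee_pos"])
```

```text
10.6333 [552.33322129 -44.48946268 289.0438897 ]
```

View pics/w4.png

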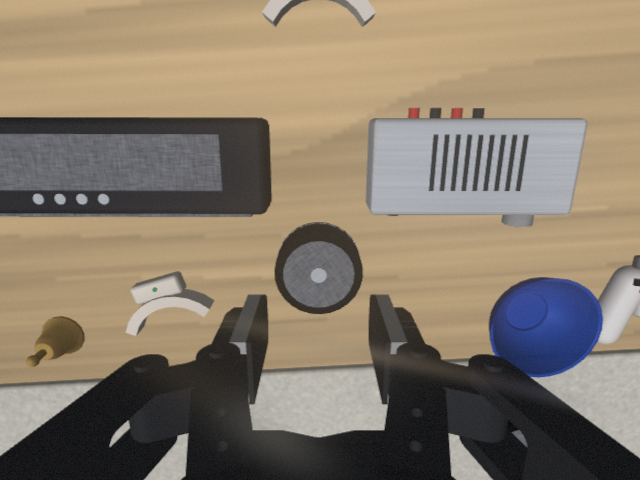

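The view shows the gap's wood strip between x≈271 and 367, the cradle arms at (270,20) and (368,20), and the puck dot at (319,275), all in line. Now the numbers.

Run:
```python
from h import *
c=dict(np.load("w4.npz")); im=c["image"]
hsv=cv2.cvtColor(im,cv2.COLOR_BGR2HSV); wood=(hsv[...,1]>60)&(hsv[...,2]>120)&(hsv[...,0]<30)
L=[];Rr=[]
for v in range(130,206,5):
    r=wood[v]; a=320
    while r[a]: a-=1
    b=320
    while r[b]: b+=1
    L.append((a+.5,v));Rr.append((b-.5,v))
pl=ray(c,L,0,c);pr=ray(c,Rr,0,c)
sl=np.array([SL(p) for p in pl]); sr=np.array([SL(p) for p in pr])
print("L",sl.round(1).tolist());print("R",sr.round(1).tolist())
print("width",np.median(sl[:,1]-sr[:,1]),"mid",np.median(sl[:,1]+sr[:,1])/2, "slopes deg",[np.degrees(np.polyfit(q[:,0],q[:,1],1)[0]).round(2) for q in(sl,sr)])
# cradle inner curve at z=22 : white mask boundary, inner = lowest edge
m=cv2.inRange(im,(150,150,150),(255,255,255)); m[40:]=0
pts=[]
for u in range(280,362,3):
    vv=np.nonzero(m[:,u])[0]
    if len(vv): pts.append((u,vv.max()+.5))
for z in (0,22):
    w=ray(c,pts,z,c)[:,:2]
    from scipy.optimize import least_squares
    s=least_squares(lambda a:np.hypot(w[:,0]-a[0],w[:,1]-a[1])-46,[684,-53],loss="soft_l1").x
    print(z,"cradle fit",s,SL(s),np.abs(np.hypot(*(w-s).T)-46).max())
m[:,:]=0
P=cv2.inRange(im,(165,165,165),(255,255,255))[260:290,305:335]; v,u=np.nonzero(P); print("dot",SL(ray(c,[[u.mean()+305,v.mean()+260]],42,c)[0]),u.mean()+305)
```

```text
L [[33.0, 49.7], [28.1, 48.9], [23.2, 49.1], [18.3, 49.2], [13.3, 49.4], [8.3, 49.6], [3.3, 49.8], [-1.8, 49.0], [-6.9, 49.1], [-12.0, 49.3], [-17.2, 49.5], [-22.4, 49.7], [-27.7, 49.9], [-33.0, 49.0], [-38.3, 49.2], [-43.7, 51.5]]
R [[32.8, -49.7], [28.0, -49.8], [23.1, -50.0], [18.1, -50.2], [13.2, -49.3], [8.2, -49.5], [3.2, -49.7], [-1.9, -49.8], [-7.0, -50.0], [-12.2, -49.2], [-17.3, -49.3], [-22.6, -49.5], [-27.8, -49.7], [-33.1, -49.9], [-38.4, -50.0], [-43.8, -51.3]]
width 99.12729979832832 mid 0.036669587053758335 slopes deg [np.float64(-0.64), np.float64(0.34)]
0 cradle fit [692.57639649 -53.74204866] (np.float64(110.02112630749619), np.float64(-0.3386324338131929)) 0.6354480966993492
22 cradle fit [685.73470392 -53.16557258] (np.float64(103.15661244004356), np.float64(-0.19887768960475347)) 0.30746156338833686
dot (np.float64(-106.91823539716825), np.float64(-0.2425299392652761)) 318.44444444444446
```

The gap middle is at l=0.04 and the cradle at s≈102–103, l≈−0.2, so everything is consistent. Push through, stopping short of the cradle.

```bash
sed -i 's/^D=51.5/D=50.7/' h.py
python3 - <<'E'
from h import *
from rig import bot
pc=np.array([476.1,-39.9])
bot.move_to(tcp(pc,A,12,120),quat(A))
bot.servo_line(tcp(pc,A,12),quat(A),speed=120)
bot.servo_line(tcp(W(-107,0),A,3),quat(A),speed=50)
for s_ in (-60,-20,20,60,93):
    r=bot.servo_line(tcp(W(s_,0),A),quat(A),speed=40,until_force=10)
    s=bot.read_state(); c=bot.read_camera("wrist"); uv,p=dot(c,s)
    print(s_,r,round(s["clock"],2),s["ft_force"].round(1),np.round(SL(s["ee_pos"]),1),"puck",np.round(SL(p),1),flush=True)
    if r: break
cv2.imwrite("pics/w5.png",c["image"])
E
```

```text
-60 False 14.15 [-3.3  0.2 -1.3] [-110.8    0. ] puck [-60.2  -0. ]
-20 False 15.35 [-0.7 -0.4 -0.2] [-70.6  -0. ] puck [-20.   -0.1]
20 False 16.55 [-1.   0.4  0.7] [-30.6  -0. ] puck [19.9 -0.1]
60 False 17.75 [-1.7  0.4 -0.4] [9.4 0. ] puck [59.9 -0. ]
93 False 18.77 [-0.7  0.2 -0.5] [42.4 -0. ] puck [93.  -0.1]
```

View pics/w5.png

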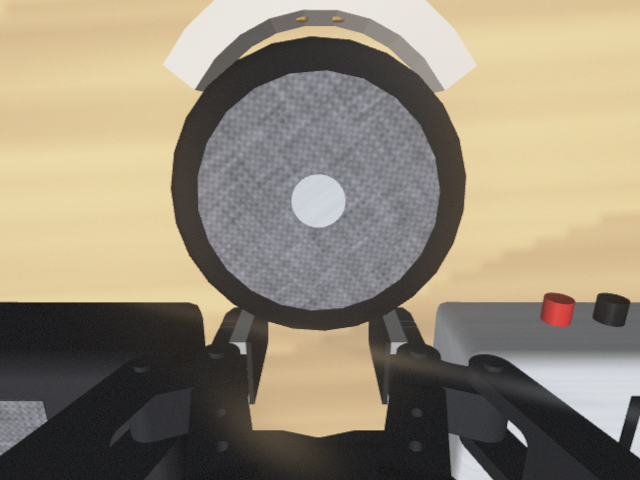

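The puck is through the gap and centred in front of the cradle. A sliver of wood remains under the arc near (318,25), where the contacts show at about row 18. Now a slow final push that stops on a small force.

Run:
```python
from h import *
from rig import bot
r=bot.servo_line(tcp(W(108,-0.1),A),quat(A),speed=8,until_force=7)
s=bot.read_state(); c=bot.read_camera("wrist"); uv,p=dot(c,s)
print(r,round(s["clock"],2),s["ft_force"].round(1),np.round(SL(s["ee_pos"]),1),"puck",np.round(SL(p),1))
cv2.imwrite("pics/w6.png",c["image"])
```

```text
True 20.12 [-0.7 -0.   1.2] [52.8 -0. ] puck [ 1.034e+02 -1.000e-01]
```

View pics/w6.png

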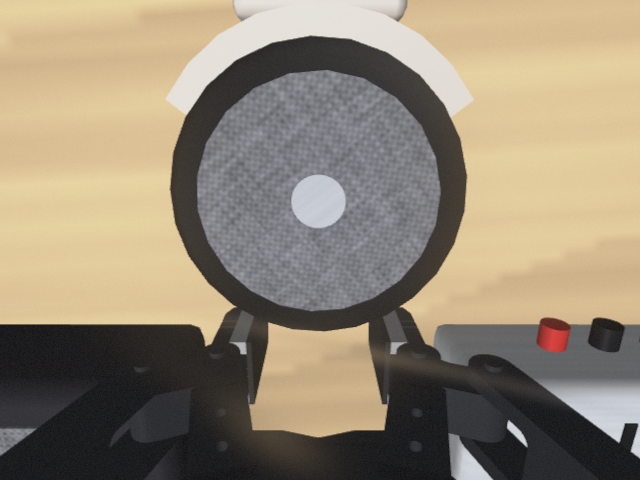

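It stopped on contact at s=103.4, close to the cradle fit of 102–103.2 plus 1 mm of play. I'll back straight out, lift clear and check from above.

Run:
```python
from h import *
from rig import bot
s=bot.read_state(); p=s["ee_pos"][:2]
b=p-12*d
bot.servo_line([b[0],b[1],35],quat(A),speed=30)
bot.servo_line([b[0],b[1],150],quat(A),speed=120)
x=W(40,0); bot.move_to([x[0],x[1],240],quat(A)); bot.dwell(0.3)
s=bot.read_state(); c=bot.read_camera("wrist"); cv2.imwrite("pics/w7.png",c["image"])
np.savez("w7.npz",**c,ee_pos=s["ee_pos"],tool_rot=s["tool_rot"]); print(s["clock"],s["ee_pos"],s["ft_force"])
c=bot.read_camera("scene"); cv2.imwrite("pics/s7.png",c["image"]); np.savez("s7.npz",**c)
c=bot.read_camera("top"); cv2.imwrite("pics/t7.png",c["image"])
```

```text
22.5667 [622.51066879 -48.92142246 238.87723003] [0.24116329 0.38913912 0.58179306]
```

View pics/w7.png

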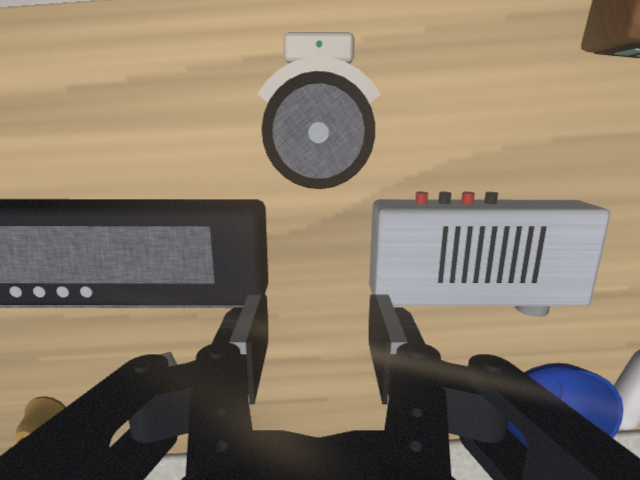

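View pics/s7.png

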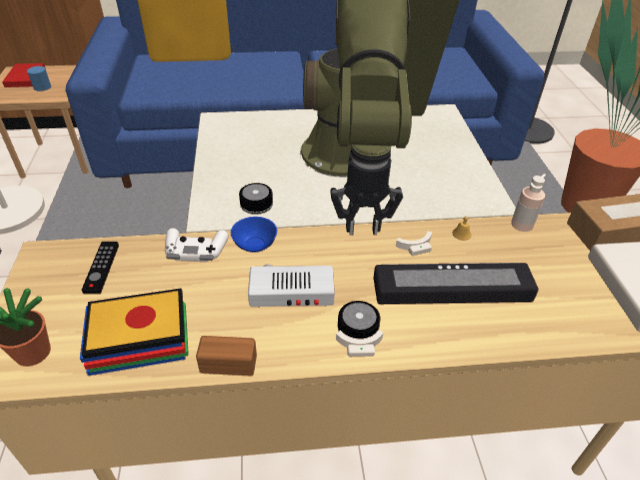

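The puck sits in the crescent (wrist dot at (318,132)), and the bystanders look unmoved. As a final numeric check, I'll take the distance from the puck centre to the tips of the crescent's arms and compare the bystanders' pixels before and after.

Run:
```python
from h import *
c=dict(np.load("w7.npz")); im=c["image"]
uv,p=dot(c,c); print("puck",uv,p,SL(p))
m=cv2.inRange(im,(165,165,165),(255,255,255)); m[:25]=0; m[110:]=0; m[:,:240]=0; m[:,400:]=0
v,u=np.nonzero(m)
for uu in((u.min(),v[u==u.min()].mean()),(u.max(),v[u==u.max()].mean())): print("arm tip",uu,np.round(SL(ray(c,[uu],22,c)[0]),1))
vt=v.min(); print("block back row",vt,[np.round(SL(ray(c,[(319,vt)],z,c)[0]),1) for z in(0,12,18)])
o=np.load("scene0.npz")["image"]; nn=np.load("s7.npz")["image"]
for k,(a,b,w,h) in dict(bowl=(228,215,52,38),bell=(450,213,24,28),lotion=(510,170,35,62),controller=(162,226,68,40),remote=(80,238,40,56)).items():
    print(k,cv2.absdiff(o[b:b+h,a:a+w],nn[b:b+h,a:a+w]).mean().round(2))
P=cloud(c,c); D=P[118:146,305:332,2]; print("puck top z",np.median(D))
```

```text
Traceback (most recent call last):
  File "h.py", line 31, in dot
    k=best[0]; return ce[k], ray(c,[ce[k]],42,st)[0]
      ~~~~^^^
IndexError: list index out of range
```

Run:
```python
from h import *
c=dict(np.load("w7.npz")); im=c["image"]
g=cv2.inRange(im,(165,165,165),(255,255,255))[115:150,300:338]; v,u=np.nonzero(g)
p=ray(c,[[u.mean()+300,v.mean()+115]],42,c)[0]; print("puck",u.mean()+300,v.mean()+115,p,SL(p))
m=cv2.inRange(im,(165,165,165),(255,255,255)); m[:25]=0; m[110:]=0; m[:,:240]=0; m[:,400:]=0
v,u=np.nonzero(m)
for uu in((u.min(),v[u==u.min()].mean()),(u.max(),v[u==u.max()].mean())): print("arm tip",uu,np.round(SL(ray(c,[uu],22,c)[0]),1))
vt=v.min(); print("block back row",vt,[np.round(SL(ray(c,[(319,vt)],z,c)[0]),1) for z in(0,12,18)])
o=np.load("scene0.npz")["image"]; nn=np.load("s7.npz")["image"]
for k,(a,b,w,h) in dict(bowl=(228,215,52,38),bell=(450,213,24,28),lotion=(510,170,35,62),controller=(162,226,68,40),remote=(80,238,40,56)).items():
    print(k,cv2.absdiff(o[b:b+h,a:a+w],nn[b:b+h,a:a+w]).mean().round(2))
P=cloud(c,c); print("puck top z",np.median(P[118:146,305:332,2]))
```

```text
puck 318.23766816143495 132.847533632287 [685.89349825 -53.13980754  42.        ] (np.float64(103.31344442523151), np.float64(-0.16305583976486968))
arm tip (np.int64(258), np.float64(93.0)) [133.8  48.4]
arm tip (np.int64(379), np.float64(93.5)) [133.3 -49.2]
block back row 35 [array([180. ,  -0.9]), array([177.8,  -0.9]), array([176.7,  -0.9])]
bowl 4.54
bell 5.12
lotion 4.89
controller 5.12
remote 4.84
puck top z 42.372120801466366
```

Run:
```python
from rig import bot
bot.finish_job(); print(bot.read_state()["clock"])
```

```text
the job is handed in; nothing more can be done
the job is handed in; nothing more can be done
```

The puck is seated in the charging cradle and I handed the job in about 23 s into the 56 s limit. No verdict is reported back.

I pushed it with the fingers part-open (40 mm) as a two-point cup: diagonally to the gap axis, then straight through the gap, then slowly into the cradle until a 7 N force stop.

| Check | Result |
|---|---|
| Sideways deviation in the gap | 0.1 mm or less from the gap's middle, by the wrist camera |
| Force at each stop | about 3.6 N at most; until the force stop, no change reached the 10–15 N limits set |
| Puck along the gap axis | 103.3 mm beyond the gap's middle, 0.2 mm off to the side |
| Cradle origin along the same axis | 102 mm from the task's dimensions, about 103.1–103.2 mm from the crescent's outline |
| Puck's height | top at 42.4 mm against a nominal 42 mm, so flat |
| Bystanders | before/after image differences of 4.5–5.1 grey levels for all five, which I read as camera noise |
| Robot | fingers backed out and raised, touching nothing |

Three readings disagreed slightly:
- **Cradle's rear block edge:** it puts the origin about 1–2 mm nearer the gap (100–101 mm). That is still within the 5 mm tolerance.
- **Gap width:** I measured 99 mm, about 1–4 mm over the stated 95–98 mm, which I put down to calibration.
- **Cradle curve cast at console height:** it gave 110 mm, but the visible edge is the 22 mm-high rim, so I used the fit at that height (103.2 mm).

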